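# Ready the spring tin feeder for refilling

## Robot

A 6-joint arm with a two-finger parallel gripper is mounted at the origin on the work surface. World frame = base frame: x ahead of the robot, y to its left, z up, the work surface at z = 0. Lengths are in m, angles in rad, forces in N, time in s.
With the tool pointing down it reaches from about 0.35 to 0.975 m from the base axis. Payload 4.9 kg.
Tool frame: the origin (TCP) lies at the very end of the fingers, on their centre line; the grasp point (between the pads) lies 19 mm behind it; x points along the fingers, y is the direction in which the jaws open and shut, and the axes are right-handed (so a half turn about x gives the same grasp; the last joint's range is limited). The gripper opens to 85 mm and grips with 20 to 120 N. Pads are 22 mm wide; open, the fingers measure 114 mm over their backs; the gripper's body (76 mm by 85 mm) begins 54 mm behind the grasp point. The pads swing forward as they close: fully open they stand 13 mm farther back than shut.
Start: joints at [-1.399, 0.053, 1.613, -0, 1.476, -0.119], TCP at [0.179, -0.599, 0.231] pointing down, gripper open.
Joint ranges: [-3.01, 3.01], [-1.01, 2.22], [0.06, 2.58], [-1.02, 4.17], [0.09, 2.62], [-3.14, 3.14]. Speed limits (rad/s): [2.57, 2.57, 3.14, 3.14, 3.14, 3.14].

## Interface

Orientations are given as a unit quaternion [w, x, y, z].
In Python, from plant import manip gives the robot as it stands.
- The arm moves only by the tool play_rows, never from a script. Its argument "plan" is a list of rows, each a list of 5 numbers: the shift along the tool's x, y, z in mm, then the turn about the tool's x in rad, then the closure, from -1 (fully open) to 1 (shut). A call has 1 to 8 rows; each row is the pose to reach, as a shift and turn from the pose commanded when the call began, along the tool's axes at that moment; what a row does not reach only later rows make up. A row lasts 1/8 s, in which the tool goes at most 62.5 mm and 10.7 degrees, less where a joint would pass 70% of its speed; a pose out of reach is approached as far as the arm can. A call with a gripper value outside its range is refused whole. The fingers move at their own pace and stop on an object; the grip force is fixed at half the most. Time passes only in rows, so rows that repeat a pose let the fingers close. It gives the time, the measured TCP pose, the force and the opening at its end, in the units of the state.
- manip.state(): the state, without advancing time (a new reading comes with each control period).
- manip.grab_frame(name): name is "scene" or "top" or "wrist"; returns a dict with "img" (384x512x3 uint8, red, green, blue), "range_z" (384x512 float32, m along the optical axis (not along the pixel's ray), 0 where there is no reading), "fx", "fy", "cx", "cy" (pixels), "origin" and "rotation" of the camera in the world. Camera axes: x right, y up, looking along -z (the intrinsics and any distortion apply to the point x, -y, -z); pixel columns grow to the right and rows downward; lengths in m; the calibration is good to about 2 mm. A picture is of the moment at which its call begins.
- manip.job_done(): hands the job in, once; it reports no verdict.
The state is a dict: "time": time; "joint_pos": joint angles; "joint_vel": joint speeds; "joint_efforts": joint torques, N m; "tool_pos": TCP position; "tool_rot": TCP orientation; "contact_force": force on the tool from outside, world axes, zero at the start; "ft_torque": the same for the moment, N m; "gripper_width": opening from 0.0 (shut) to 1.0 (fully open).
Only numpy, scipy, OpenCV 4.12 (cv2) and the standard library are available. Lean on these libraries where they do the work, as an engineer would, in place of code of your own. Each camera call takes 0.05 s, during which the arm holds its last target. There are 200 camera calls.

## Task

Get the tin feeder ready for refilling: with the blue spring follower still home, first turn the tally knob until its red pointer stands on the green zero mark and leave it there; then take the follower by its black handle and draw it back against its spring until its red index tab is over the yellow load clip. Finish while holding it there with the gripper so that a helper can drop tins in: do not let go, and do not let it snap back. Leave the tins, the jar and the carton around the feeder as they stand.

Things in the scene. Friction and masses are not known exactly. Their poses are not given: they have to be found in the camera images.
- feeder: Fixed tin feeder on the bench: a steel channel 280 mm long (its own x from -160 to +120 mm), 102 mm wide, with grey side walls up to 42 mm. Origin on the bench on the channel's centre line; +x is the way the tins are pushed (roughly away from the robot), y to the left of that, z up. The follower slides along x and is pulled towards -x.
- follower (a joint): How far the blue follower is drawn back, in m: 0 home, 0.15 end of travel, growing towards the feeder's -x. A spring always pulls it home: about 5 N at home plus 50 N per m drawn (about 8 to 12 N at the clip).
- follower_grip (a point): Grip point of the follower's upright black handle, on its centre line 127 mm above the bench. The handle is 18 mm thick along the feeder's x and 45 mm wide along y; it stands from 95 to 145 mm above the bench, on a blue plate 12 mm thick, 86 mm wide, topping out at 95 mm. At home it is 70 mm towards +x of the feeder's origin. Axes as the feeder's.
- follower_index (a point): Tip of the red index tab (5 mm wide) that reaches from the follower over the feeder's right-hand (-y) wall, 54 mm above the bench, at the same feeder x as the handle and 76 mm to -y. Moves with the follower; axes as the feeder's.
- load_clip: Fixed yellow load clip on top of the feeder's right-hand (-y) wall: 14 mm long along the feeder's x, 46 mm across (reaching out to the right of the wall), top 46 mm above the bench. Origin at the middle of its length at the wall-top height; axes as the feeder's. It stands 70 to 125 mm towards -x of the index tab's home place. The tab is on the mark when it is over the clip's 14 mm length.
- tally_base: Fixed grey tally box on the feeder's left (+y) side, 84 x 84 mm, with a white dial 80 mm across whose top is 50 mm above the bench. Origin on the bench under the knob's axis, z up. The green zero mark lies on its dial towards the box's own -x; black ticks stand every 0.3 rad.
- tally_knob (a joint): Angle of the tally knob in rad: 0 when the red pointer stands on the green zero mark; grows clockwise seen from above; range -0.6 to 1.8. It starts between 0.5 and 1.3, so it must be turned anticlockwise. Light friction (about 0.04 N m) keeps it where it is left; it has no stop at zero.
- tally_knob_grip (a point): Grip point on the knob's axis, 82 mm above the bench. The knob is a black bar 40 mm long, 14 mm thick, standing from 58 to 94 mm above the bench over a 44 mm disc; the bar lies along the x axis of this point, and the red pointer points to its -x.
- tin_red: Bystander: loose upright tin with red label, 74 mm across, 108 mm tall, origin under its centre. Leave alone.
- tin_green: Bystander: loose upright tin with green label, 74 mm across, 108 mm tall, origin under its centre. Leave alone.
- jar: Bystander: loose upright amber jar with brass lid, 70 mm across, 110 mm tall, origin under its centre. Leave alone.
- carton: Bystander: loose yellow carton lying flat, 70 x 150 x 40 mm, origin under its centre. Leave alone.
Things that resemble listed ones, but are neither listed nor needed, are in the scene too. Leave any pink look-alike of the tally_base alone.

How it is judged:
On the way, in this order (a step that is already met when the one before it is completed fails the run):
1. the tally knob's pointer is on zero while the follower is still home (value of joint tally_knob between -0.12 and 0.12 rad and value of joint follower below 0.012 m), for 0.2 s.
2. the gripper holds the follower with its index tab over the load clip (x of follower_index in the frame of load_clip between -0.007 and 0.007 m and contact force between the fingers and follower above 3 N and velocity of joint follower between -0.01 and 0.01 m/s and value of joint tally_knob between -0.12 and 0.12 rad), for 0.3 s.
At the end, for the whole second after the job is handed in: The gripper still bears on the follower with more than 3 N, the follower is still, its index tab within 7 mm of the middle of the yellow clip along the feeder, and the tally pointer within 0.12 rad of zero (all of step 2); the arm keeps its last pose, push and grip.
It fails at once if a tin, the jar or the carton was shifted more than 25 mm or tipped (distance of any of tin_red, tin_green, jar, carton from where it was at the start of the episode above 0.025 m or angle between any of tin_red, tin_green, jar, carton's own z axis and vertical above 0.3 rad).
It fails at once if the follower was let snap back towards home (faster than 0.35 m/s) (velocity of joint follower below -0.35 m/s).
It also fails if it takes over 48 s, if anything falls off the work surface, if the arm or the gripper's body presses on something with over 40 N, if the wrist force passes 120 N, or if a joint passes its speed limit or range.

## Working session

There is one attempt and no reset: what is moved stays moved. The work goes in short steps, Python scripts to look and compute and a tool call to move; the robot and the scene stay as the last step left them, time stands still between calls to the robot, and variables do not carry over. Pictures are saved under pics/ and viewed, about 8 in all and at most 12, crops included, and the job is handed in when it is done.

Besides the shell and the picture viewer there is one more tool, called as name(argument=value, ...) on one line, values as JSON. play_rows: Moves the arm, as the interface text tells. Its arguments: {"type":"object","properties":{"plan":{"type":"array"}},"required":["plan"]}

```bash
mkdir -p pics; cat > h.py <<'E'
import numpy as np, cv2, pickle
from plant import manip
def grab(n,tag):
    f=manip.grab_frame(n); pickle.dump(f,open(f'{tag}.pkl','wb')); cv2.imwrite(f'pics/{tag}.png',f['img'][:,:,::-1]); return f
def load(tag): return pickle.load(open(f'{tag}.pkl','rb'))
def ray(f,u,v):
    d=np.array([(u-f['cx'])/f['fx'],-(v-f['cy'])/f['fy'],-1.]); return np.array(f['origin']),np.array(f['rotation'])@d
def onz(f,u,v,z):
    o,d=ray(f,u,v); return o+d*(z-o[2])/d[2]
def cloud(f):
    h,w=f['range_z'].shape; u,v=np.meshgrid(np.arange(w),np.arange(h)); r=f['range_z']
    d=np.stack([(u-f['cx'])/f['fx']*r,-(v-f['cy'])/f['fy']*r,-r],-1)
    return d@np.array(f['rotation']).T+np.array(f['origin'])
E
python3 - <<'E'
from h import *
t=grab('top','top0'); s=grab('scene','sc0')
cv2.imwrite('pics/both0.png',np.hstack([cv2.resize(x['img'],(400,300)) for x in (t,s)])[:,:,::-1])
for f in(t,s): print({k:(np.shape(v) if np.size(v)>9 else np.round(v,3).tolist()) for k,v in f.items()})
print(manip.state())
E
```

```text
{'img': (384, 512, 3), 'range_z': (384, 512), 'fx': 369.888, 'fy': 369.888, 'cx': 252.995, 'cy': 193.111, 'origin': [0.469, -0.004, 0.821], 'rotation': [0.753, 0.077, -0.067, -0.65]}
{'img': (384, 512, 3), 'range_z': (384, 512), 'fx': 437.678, 'fy': 437.678, 'cx': 255.683, 'cy': 188.044, 'origin': [1.31, -0.505, 0.729], 'rotation': [0.792, 0.409, 0.2, 0.407]}
{'time': 0.1, 'joint_pos': array([-1.39901195e+00,  5.32942307e-02,  1.61415860e+00,  5.25950828e-05,
        1.47598306e+00, -1.19030821e-01]), 'joint_vel': array([-0.00096141, -0.00045566, -0.00355996,  0.0003757 , -0.00291189,
       -0.00126542]), 'joint_efforts': array([-6.41683570e-06, -3.94905925e+01, -3.71363783e+01, -9.68562676e-05,
        3.93556460e-03,  1.51488268e-05]), 'tool_pos': array([ 0.17910834, -0.59820419,  0.23018271]), 'tool_rot': array([ 0.10180301,  0.69964591,  0.1031069 , -0.69964328]), 'contact_force': array([-0.24411551, -0.60550071,  0.09963945]), 'ft_torque': array([ 0.00999078, -0.01618939, -0.01543538]), 'gripper_width': 1.000027495783153}
```

View pics/top0.png

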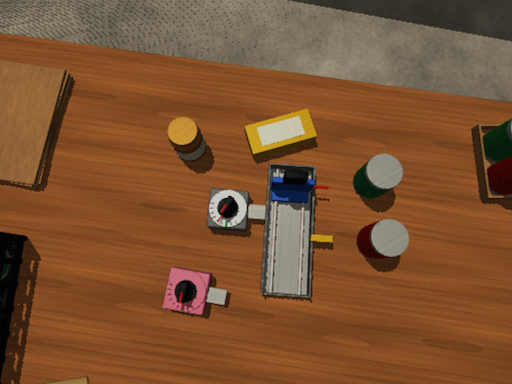

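View pics/sc0.png

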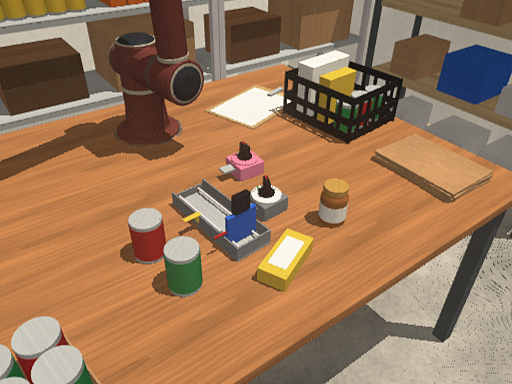

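The top view shows two dial boxes: a grey one at (228,210) and a pink one at (187,291). The grey one fits, because the pink is the named look-alike. The feeder is at about (290,232), the handle at (296,178), the red tab at (321,187) and the yellow clip at (321,239). The tins, jar and carton stand around it. The camera's rotation is a quaternion, so I'll fix the helper and then measure.

```bash
cat >> h.py <<'E'
from scipy.spatial.transform import Rotation as R
_l=load
def load(tag):
    f=_l(tag); f['rotation']=R.from_quat(np.roll(f['rotation'],-1)).as_matrix(); return f
E
python3 - <<'E'
from h import *
f=load('top0'); img=f['img']; P=cloud(f); hsv=cv2.cvtColor(img,cv2.COLOR_RGB2HSV)
print('table z',np.median(P[300:340,350:450,2]), P[240,410])
crop=img[150:310,155:345]; cv2.imwrite('pics/crop0.png',cv2.resize(crop,None,fx=4,fy=3.75*1,interpolation=cv2.INTER_CUBIC)[:600,:,::-1])
H,S,V=[hsv[...,i].astype(int) for i in range(3)]
x,y,z=P[...,0],P[...,1],P[...,2]
def box(m,a,b,c,d):
    k=np.zeros_like(m);k[a:b,c:d]=1;return m&k
def info(n,m,zz):
    vs,us=np.nonzero(m); q=np.array([onz(f,u,v,zz) for u,v in zip(us,vs)]); print(n,len(us),us.mean().round(1),vs.mean().round(1),q.mean(0).round(4),'range z',np.median(z[m]).round(4)); return q
red=((H<8)|(H>172))&(S>150)&(V>80)
tab=info('tab',box(red,175,200,310,332),.054)
ye=info('clip',box((H>20)&(H<32)&(S>150)&(V>120),228,250,308,340),.046)
ptr=info('ptr',box(red,190,228,210,250),.06)
gr=info('green',box((H>40)&(H<85)&(S>120)&(V>60),185,240,205,252),.05)
wh=info('dial',box((S<40)&(V>150),188,232,206,250),.05)
# feeder walls: cloud at z ~.042
m=box((abs(z-.042)<.006),160,300,258,320)&(S<80)
q=P[m][:,:2].astype(np.float32); print('walls',cv2.minAreaRect(q))
# handle top
m=box((z>.135)&(z<.155),150,215,260,325); q=P[m]; print('handle',len(q),q.mean(0),cv2.minAreaRect(q[:,:2].astype(np.float32)))
m=box((z>.085)&(z<.104),150,215,260,325)&(V<250); q=P[m]; print('plate',len(q),q.mean(0),cv2.minAreaRect(q[:,:2].astype(np.float32)))
m=box((z>.086)&(z<.102),185,235,205,255); q=P[m]; print('knobtop',len(q),q.mean(0),cv2.minAreaRect(q[:,:2].astype(np.float32)))
for n,(u,v) in dict(tg=(383,170),tr=(390,238),jar=(184,132)).items(): print(n,P[v,u].round(3))
E
```

```text
table z -0.0018374836848910614 [ 0.58400134 -0.33816866 -0.00330745]
tab 39 321.3 186.7 [ 0.661  -0.1214  0.054 ] range z 0.0544
clip 138 320.9 237.9 [ 0.554 -0.134  0.046] range z 0.0447
ptr 32 222.4 210.1 [0.5798 0.0774 0.06  ] range z 0.093
green 5 226.0 224.0 [0.5532 0.0662 0.05  ] range z 0.0488
dial 650 228.0 207.0 [0.5895 0.0679 0.05  ] range z 0.0488
walls ((0.5665872097015381, -0.06415901333093643), (0.27843332290649414, 0.101954385638237), 4.513012409210205)
handle 231 [ 0.65366004 -0.05710085  0.14273333] ((0.6545554995536804, -0.0571620836853981), (0.018168099224567413, 0.04401850327849388), 3.6300785541534424)
plate 147 [ 0.65269522 -0.05495198  0.09366122] ((0.6534388661384583, -0.05765058845281601), (0.01539826299995184, 0.08541460335254669), 4.452971458435059)
knobtop 138 [0.58604782 0.06952411 0.0923875 ] ((0.5866202712059021, 0.06964236497879028), (0.014132815413177013, 0.03952691704034805), 64.44802856445312)
tg [ 0.7   -0.231  0.108]
tr [ 0.567 -0.255  0.106]
jar [0.719 0.176 0.11 ]
```

View pics/crop0.png

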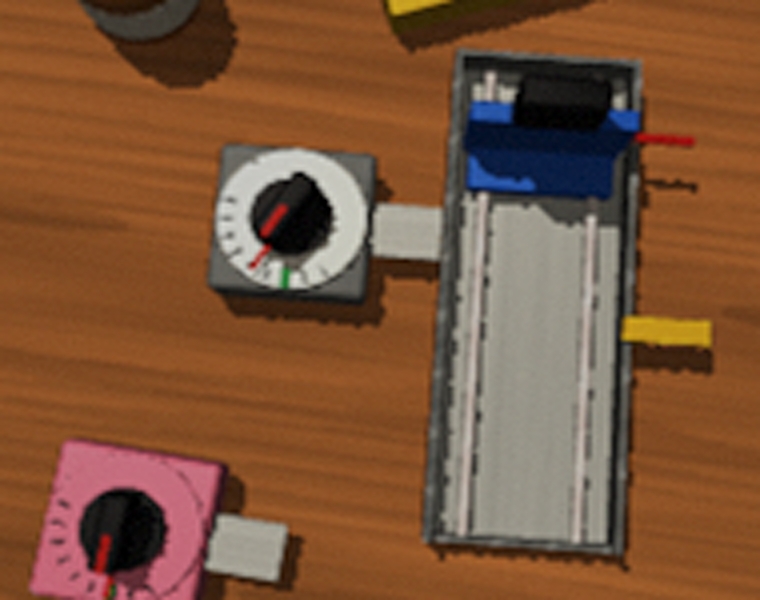

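The crop confirms that the grey box with the white dial, joined to the feeder, is the tally. Its green mark is at crop (286,278) and the red pointer is clockwise of it at (252,268). Next I work out the move in tool axes.

```bash
cat >> h.py <<'E'
def tool():
    s=manip.state(); return s,np.array(s['tool_pos']),R.from_quat(np.roll(s['tool_rot'],-1)).as_matrix()
def delta(target,jawdeg):
    s,p,M=tool(); d=M.T@(np.array(target)-p)*1000
    yaw=np.degrees(np.arctan2(M[1,1],M[0,1])); t=-((jawdeg-yaw+90)%180-90)
    print('d mm',d.round(1),'turn rad',np.radians(t).round(3),'jaw yaw',yaw.round(2),'toolx',M[:,0].round(3),'pos',p.round(4),'j',np.round(s['joint_pos'],2),'F',np.round(s['contact_force'],1),'w',round(s['gripper_width'],3),'t',s['time'])
E
python3 -c "
from h import *
delta([.5866,.0696,.17],64.4)"
```

```text
d mm [  61.3 -522.8 -581.8] turn rad 0.738 jaw yaw -73.34 toolx [-0.     0.002 -1.   ] pos [ 0.1791 -0.5982  0.2302] j [-1.4   0.05  1.61  0.    1.48 -0.12] F [-0.2 -0.6  0.1] w 1.0 t 0.1
```

play_rows(plan=[[0, -40, -44, 0.18, -1], [0, -80, -88, 0.36, -1], [0, -120, -132, 0.54, -1], [0, -160, -176, 0.74, -1], [0, -200, -220, 0.74, -1], [0, -240, -264, 0.74, -1], [0, -280, -308, 0.74, -1], [0, -320, -352, 0.74, -1]])

```text
time: 1.1
tool_pos: [0.4251, -0.1893, 0.231]
tool_rot: [-0.158, 0.689, -0.158, -0.689]
contact_force: [1.8, -0.2, 1.1]
gripper_width: 0.999
```

```bash
python3 -c "
from h import *
delta([.5866,.0696,.17],64.4)"
```

```text
d mm [  61.  -303.4  -32.9] turn rad -0.003 jaw yaw -115.75 toolx [ 0. -0. -1.] pos [ 0.4251 -0.1893  0.231 ] j [-0.58 -0.35  1.97  0.    1.52  1.44] F [ 1.8 -0.2  1.1] w 0.999 t 1.1
```

play_rows(plan=[[0, -60, -7, 0, -1], [0, -120, -13, 0, -1], [0, -180, -20, 0, -1], [0, -240, -26, 0, -1], [20, -290, -32, 0, -1], [40, -303, -33, 0, -1], [50, -303, -33, 0, -1], [50, -303, -33, 0, -1]])

```text
time: 2.1
tool_pos: [0.5847, 0.0661, 0.1798]
tool_rot: [0.158, -0.688, 0.158, 0.69]
contact_force: [-0.4, 0.0, -0.2]
gripper_width: 1.0
```

```bash
python3 -c "
from h import *
delta([.5866,.0696,.065],64.4)
w=grab('wrist','w1'); print(w['origin'],w['rotation'])"
```

```text
d mm [114.8  -4.1  -0.5] turn rad -0.004 jaw yaw -115.82 toolx [-0.003 -0.    -1.   ] pos [0.5847 0.0661 0.1798] j [-0.01  0.01  1.75 -0.    1.39  2.01] F [-0.4  0.  -0.2] w 1.0 t 2.1
[0.66019851 0.02849705 0.32197448] [-0.52448508  0.08706209 -0.13724252  0.83576317]
```

View pics/w1.png

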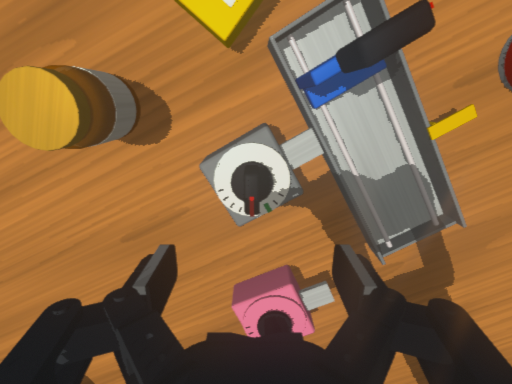

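The wrist view shows the dial at (252,180), the pointer tip at (252,210), the green mark at (267,207) and the clip at (453,122). I'll refine the angles from this view.

```bash
cat > m.py <<'E'
from h import *
def meas(tag,c=(.5866,.0696)):
    f=load(tag); hsv=cv2.cvtColor(f['img'],cv2.COLOR_RGB2HSV); H,S,V=[hsv[...,i].astype(int) for i in range(3)]
    P=cloud(f); x,y,z=[P[...,i] for i in range(3)]; r=np.hypot(x-c[0],y-c[1])
    near=(r<.05)&(z>.035)
    m=near&(S<50)&(V>140)&(abs(z-.05)<.006); u,v=np.nonzero(m)[::-1]; pts=np.stack([u,v],1).astype(np.float32)
    (cu,cv_),rad,_=cv2.fitEllipse(cv2.convexHull(pts)) if 0 else (*cv2.minEnclosingCircle(pts),0); D=onz(f,cu,cv_,.05)
    el=cv2.fitEllipse(cv2.convexHull(pts)); E=onz(f,*el[0],.05); print('dial',D[:2].round(4),E[:2].round(4))
    def ang(m,zz,n):
        vs,us=np.nonzero(m)
        if len(us)==0: print(n,'none'); return
        p=np.array([onz(f,a,b,zz)[:2] for a,b in zip(us,vs)]).mean(0)-E[:2]; print(n,len(us),(np.degrees(np.arctan2(p[1],p[0]))%360).round(1),np.hypot(*p).round(4))
    ang(near&(H>40)&(H<85)&(S>80)&(V>40),.05,'green')
    red=near&((H<8)|(H>172))&(S>140)&(V>70)
    ang(red&(z<.062),.052,'ptr low'); ang(red&(z>.085),.094,'ptr top')
    k=(r<.035)&(z>.085)&(z<.102)
    if k.any(): print('knob',cv2.minAreaRect(P[k][:,:2].astype(np.float32)),k.sum())
    b=(r<.07)&(abs(z-.04)<.008)
    q=(r<.065)&(S<60)&(z>.03)&(z<.047); print('box',cv2.minAreaRect(P[q][:,:2].astype(np.float32)))
if __name__=='__main__':
    import sys; meas(sys.argv[1])
E
python3 m.py w1; python3 m.py top0
```

```text
dial [0.5901 0.0656] [0.5905 0.065 ]
green 29 182.6 0.0358
ptr low none
ptr top 79 156.1 0.0116
knob ((0.5887946486473083, 0.06540367007255554), (0.013718057423830032, 0.04013388231396675), 64.48339080810547) 681
box ((0.5900248289108276, 0.05611329525709152), (0.08281928300857544, 0.1022920161485672), 3.873319149017334)
dial [0.5877 0.0696] [0.5872 0.0692]
green 10 184.3 0.0338
ptr low 8 152.9 0.0248
ptr top 29 153.6 0.0095
knob ((0.5866202712059021, 0.06964236497879028), (0.014132815413177013, 0.03952691704034805), 64.44802856445312) 140
box ((0.5874835848808289, 0.057236380875110626), (0.08370009064674377, 0.10372640937566757), 4.011439800262451)
```

```bash
python3 -c "
from h import *
delta([.5878,.0675,.066],64.4)"
```

```text
d mm [115.1  -2.5  -1.6] turn rad -0.004 jaw yaw -115.83 toolx [-0.001 -0.    -1.   ] pos [0.5854 0.066  0.1811] j [-0.01  0.    1.75 -0.    1.39  2.01] F [ 0.3  0.3 -0.1] w 1.0 t 2.15
```

play_rows(plan=[[30, 0, 0, 0, -1], [70, 0, 0, 0, -1], [95, 0, 0, 0, -1], [95, 0, 0, 0, -1]])

```text
time: 2.65
tool_pos: [0.5844, 0.0662, 0.0849]
tool_rot: [0.158, -0.688, 0.158, 0.69]
contact_force: [-0.7, 0.1, 0.2]
gripper_width: 1.001
```

```bash
python3 -c "
from h import *
delta([.5878,.0675,.066],64.4)
grab('wrist','w2');delta([.5878,.0675,.066],64.4)"; python3 m.py w2
```

```text
d mm [18.9 -2.7 -2.5] turn rad -0.004 jaw yaw -115.83 toolx [-0.003 -0.    -1.   ] pos [0.5844 0.0662 0.0849] j [-0.01  0.1   1.82 -0.    1.23  2.01] F [-0.7  0.1  0.2] w 1.001 t 2.65
d mm [20.8 -1.8 -1.3] turn rad -0.004 jaw yaw -115.82 toolx [-0. -0. -1.] pos [0.5859 0.0664 0.0868] j [-0.01  0.1   1.81 -0.    1.23  2.01] F [-1.  -0.2  0.1] w 0.995 t 2.7
dial [0.5939 0.0638] [0.5917 0.0647]
green 70 182.0 0.037
ptr low none
ptr top 216 156.2 0.0129
knob ((0.58860182762146, 0.06558337807655334), (0.014009787701070309, 0.04116238281130791), 64.60796356201172) 1651
box ((0.5900651216506958, 0.05553629621863365), (0.08312854170799255, 0.10142949968576431), 3.851346969604492)
```

play_rows(plan=[[10, 0, -3, 0, -1], [20, 0, -3, 0, -0.5], [20, 0, -3, 0, 0.2], [20, 0, -3, 0, 1], [20, 0, -3, 0, 1], [20, 0, -3, 0, 1], [20, 0, -3, 0, 1]])

```text
time: 3.58
tool_pos: [0.5893, 0.0666, 0.0669]
tool_rot: [-0.158, 0.69, -0.157, -0.689]
contact_force: [2.3, 3.7, 2.0]
gripper_width: 0.15
```

```bash
python3 -c "
from h import *
delta([.5886,.0656,.066],64.4)"
```

```text
d mm [0.9 1.2 0.2] turn rad -0.002 jaw yaw -115.74 toolx [ 0.001  0.001 -1.   ] pos [0.5893 0.0666 0.0669] j [-0.01  0.13  1.82  0.    1.19  2.01] F [2.3 3.7 2. ] w 0.15 t 3.575
```

play_rows(plan=[[0, 0, 0, -0.13, 1], [0, 0, 0, -0.26, 1], [0, 0, 0, -0.39, 1], [0, 0, 0, -0.51, 1], [0, 0, 0, -0.51, 1], [0, 0, 0, -0.51, 1]])

```text
time: 4.32
tool_pos: [0.5895, 0.0676, 0.0669]
tool_rot: [0.021, 0.708, 0.023, -0.706]
contact_force: [2.7, 6.7, 1.3]
gripper_width: 0.15
```

```bash
python3 -c "
from h import *
delta([.5886,.0656,.066],93.6);grab('wrist','w3');grab('top','top3')"; python3 m.py w3;python3 m.py top3
```

```text
d mm [0.9 1.9 1. ] turn rad -0.002 jaw yaw -86.5 toolx [ 0.002  0.003 -1.   ] pos [0.5895 0.0676 0.0669] j [-0.01  0.13  1.82  0.    1.19  1.5 ] F [2.7 6.7 1.3] w 0.15 t 4.325
dial [0.5953 0.0664] [0.5952 0.0673]
green none
ptr low none
ptr top 245 187.5 0.0168
knob ((0.5907620191574097, 0.0678689032793045), (0.036986541002988815, 0.037658073008060455), 58.359458923339844) 2892
box ((0.5916150212287903, 0.05633154883980751), (0.08056708425283432, 0.10270342975854874), 4.215413570404053)
dial [0.562  0.0931] [0.562  0.0931]
green 4 245.5 0.029
ptr low 4 270.8 0.0256
ptr top 3050 13.0 0.1072
knob ((0.5691641569137573, 0.06294918060302734), (0.001851330860517919, 0.0), 111.20965576171875) 2
box ((0.5670613646507263, 0.05516945198178291), (0.03880010172724724, 0.1096206083893776), 15.430728912353516)
```

Now release, rise and check the pointer.

play_rows(plan=[[0, 0, 0, 0, -1], [0, 0, 0, 0, -1], [0, 0, 0, 0, -1], [0, 0, 0, 0, -1], [-30, 0, 0, 0, -1], [-70, 0, 0, 0, -1], [-120, 0, 0, 0, -1], [-120, 0, 0, 0, -1]])

```text
time: 5.42
tool_pos: [0.5919, 0.0659, 0.1925]
tool_rot: [0.022, 0.71, 0.021, -0.703]
contact_force: [0.9, -0.6, -0.4]
gripper_width: 1.003
```

```bash
python3 -c "
from h import *
grab('top','top4');w=grab('wrist','w4');delta([.6545,-.0572,.18],4.2)
t=load('top4')['img'][150:300,160:350];cv2.imwrite('pics/v4.png',np.hstack([w['img'],cv2.resize(t,(288,227))] if 0 else [cv2.resize(w['img'][60:260,160:440],(420,300)),cv2.resize(t,(380,300))])[:,:,::-1])"; python3 m.py w4;python3 m.py top4
```

```text
d mm [  7.  126.9 -58. ] turn rad 1.558 jaw yaw -86.52 toolx [ 0.001 -0.    -1.   ] pos [0.5889 0.0659 0.1869] j [-0.01  0.01  1.74 -0.    1.4   1.5 ] F [-0.5 -0.6 -1. ] w 1.002 t 5.525
dial [0.5909 0.0659] [0.5909 0.066 ]
green none
ptr low none
ptr top 96 184.3 0.0126
knob ((0.5888236165046692, 0.0657849833369255), (0.04056203365325928, 0.013249573297798634), 3.7505857944488525) 614
box ((0.5899118185043335, 0.05624345690011978), (0.08370151370763779, 0.10174813121557236), 4.109705924987793)
dial [0.5736 0.0941] [0.5768 0.0933]
green none
ptr low none
ptr top 5988 24.1 0.1767
knob ((0.5825316309928894, 0.07458142191171646), (0.004294554702937603, 0.030073625966906548), 88.49617767333984) 31
box ((0.5720090866088867, 0.05646530166268349), (0.054760437458753586, 0.10521025210618973), 7.504206657409668)
```

View pics/v4.png

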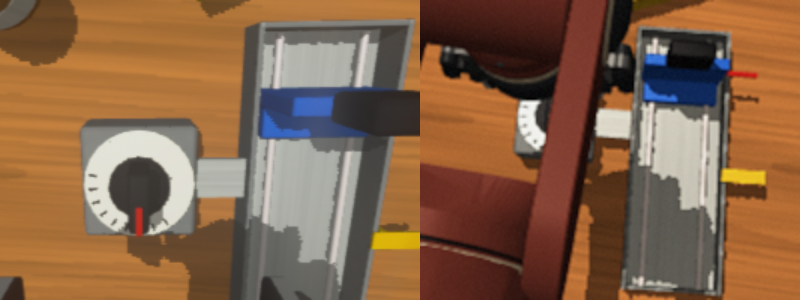

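The left panel (wrist) shows the pointer at (139,220) covering the green mark. The bar is at 3.75° and the box at about 4.0°, so the knob reads zero. Next I go over the handle, turning the short way round to spare joint 6.

play_rows(plan=[[0, 16, -7, -0.18, -1], [0, 32, -14, -0.36, -1], [0, 48, -21, -0.54, -1], [0, 64, -28, -0.72, -1], [0, 80, -36, -0.9, -1], [0, 96, -44, -1.08, -1], [0, 112, -51, -1.26, -1], [0, 128, -58, -1.44, -1]])

```text
time: 6.52
tool_pos: [0.6532, -0.0585, 0.1833]
tool_rot: [-0.482, -0.515, -0.485, 0.517]
contact_force: [0.2, 0.1, 0.2]
gripper_width: 1.001
```

play_rows(plan=[[0, 0, 0, -0.14, -1], [0, 0, 0, -0.14, -1], [0, 0, 0, -0.14, -1]])

```text
time: 6.9
tool_pos: [0.6536, -0.0579, 0.1848]
tool_rot: [0.516, 0.482, 0.517, -0.483]
contact_force: [0.3, -1.1, 0.2]
gripper_width: 0.996
```

```bash
cat > n.py <<'E'
from h import *
import sys
def hm(tag):
    f=load(tag); hsv=cv2.cvtColor(f['img'],cv2.COLOR_RGB2HSV); H,S,V=[hsv[...,i].astype(int) for i in range(3)]; P=cloud(f); x,y,z=[P[...,i] for i in range(3)]
    ok=(x>.48)&(x<.72)&(y<0)&(y>-.2)
    for n,m in dict(handle=ok&(abs(z-.144)<.006)&(V<70)&(abs(y+.06)<.04),plate=ok&(abs(z-.094)<.008)&(H>100)&(H<130)&(S>100),
      tab=ok&((H<8)|(H>172))&(S>150)&(V>80)&(abs(z-.054)<.01),clip=ok&(H>20)&(H<32)&(S>150)&(V>110)&(abs(z-.044)<.012)).items():
        m=cv2.morphologyEx(m.astype(np.uint8),cv2.MORPH_OPEN,np.ones((2,2)))>0
        if m.sum()>5:
            q=P[m]; vs,us=np.nonzero(m); a=np.radians(4.2); xf=q[:,0]*np.cos(a)+q[:,1]*np.sin(a)
            print(n,m.sum(),(us.mean().round(),vs.mean().round()),q.mean(0).round(4),'fx mean %.4f lo %.4f hi %.4f'%(xf.mean(),*np.percentile(xf,[3,97])),cv2.minAreaRect(q[:,:2].astype(np.float32)))
        else: print(n,'none')
if __name__=='__main__': [hm(t) for t in sys.argv[1:]]
E
python3 -c "
from h import *
delta([.6545,-.0572,.108],4.2)
grab('wrist','w5');grab('top','top5');delta([.6545,-.0572,.108],4.2)";python3 n.py top0 w4 w5 top5
```

```text
d mm [76.8  1.1 -0.6] turn rad -0.005 jaw yaw 3.91 toolx [-0.002  0.    -1.   ] pos [ 0.6536 -0.0579  0.1848] j [-0.2   0.16  1.58  0.    1.41 -0.27] F [ 0.3 -1.1  0.2] w 0.996 t 6.9
d mm [77.6  0.6 -0.6] turn rad -0.004 jaw yaw 3.96 toolx [-0.001  0.    -1.   ] pos [ 0.654  -0.0579  0.1856] j [-0.2   0.16  1.58  0.    1.41 -0.27] F [0.5 0.6 1. ] w 0.997 t 7.0
handle 220 (np.float64(296.0), np.float64(176.0)) [ 0.6531 -0.0594  0.1403] fx mean 0.6470 lo 0.6399 hi 0.6651 ((0.5915374159812927, -0.03295184671878815), (0.04325278103351593, 0.24846094846725464), 66.6179428100586)
plate 123 (np.float64(292.0), np.float64(182.0)) [ 0.6531 -0.0569  0.0882] fx mean 0.6472 lo 0.6425 hi 0.6671 ((0.6564524173736572, -0.06900515407323837), (0.025967126712203026, 0.10364553332328796), 17.063852310180664)
tab 30 (np.float64(322.0), np.float64(188.0)) [ 0.6616 -0.1245  0.0413] fx mean 0.6508 lo 0.6469 hi 0.6599 ((0.662281334400177, -0.12897366285324097), (0.010980436578392982, 0.04068625345826149), 25.896806716918945)
clip 132 (np.float64(322.0), np.float64(239.0)) [ 0.5528 -0.1373  0.04  ] fx mean 0
[... 1013 characters left out ...]
4023)
plate 344 (np.float64(257.0), np.float64(163.0)) [ 0.6551 -0.0298  0.095 ] fx mean 0.6512 lo 0.6459 hi 0.6564 ((0.6551095247268677, -0.02919602394104004), (0.010635373182594776, 0.021446246653795242), 4.047872543334961)
tab 20 (np.float64(258.0), np.float64(249.0)) [ 0.6644 -0.1441  0.0444] fx mean 0.6521 lo 0.6502 hi 0.6540 ((0.6654531359672546, -0.15411904454231262), (0.004104391671717167, 0.04020408168435097), 4.502684593200684)
clip 235 (np.float64(164.0), np.float64(233.0)) [ 0.5583 -0.1265  0.0522] fx mean 0.5475 lo 0.5393 hi 0.6010 ((0.5747456550598145, -0.09440403431653976), (0.10887647420167923, 0.02298813872039318), 61.88308334350586)
handle none
plate none
tab none
clip none
```

View pics/w5.png

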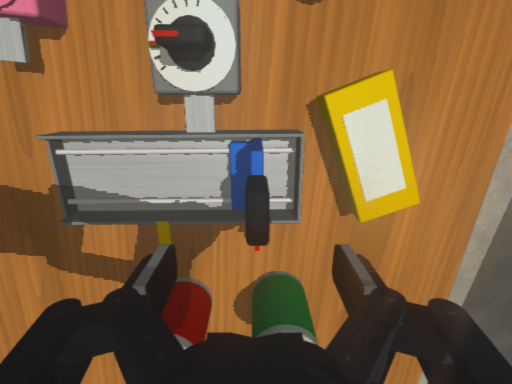

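The wrist view shows the handle at (258,210) between the open jaws, the clip at (164,233) and the tab at (258,248). The descent path is clear.

play_rows(plan=[[20, 3, 0, 0, -1], [50, 3, 0, 0, -1], [76, 3, 0, 0, -1], [76, 3, 0, 0, -1], [76, 3, 0, 0, 0], [76, 3, 0, 0, 1], [76, 3, 0, 0, 1], [76, 3, 0, 0, 1]])

```text
time: 8.0
tool_pos: [0.6556, -0.0582, 0.1115]
tool_rot: [0.516, 0.481, 0.519, -0.483]
contact_force: [-9.5, 0.2, 9.5]
gripper_width: 0.202
```

play_rows(plan=[[0, 0, 0, 0, 1], [0, 0, 0, 0, 1]])

```text
time: 8.25
tool_pos: [0.6556, -0.0582, 0.1115]
tool_rot: [0.516, 0.481, 0.518, -0.483]
contact_force: [-9.5, 0.0, 7.5]
gripper_width: 0.202
```

```bash
python3 -c "
from h import *
delta([.6545,-.0572,.108],4.2)
grab('wrist','w6');grab('scene','sc6')";python3 n.py w6 sc6
```

```text
d mm [ 3.5 -1.  -1.1] turn rad -0.002 jaw yaw 4.06 toolx [-0.005 -0.001 -1.   ] pos [ 0.6556 -0.0582  0.1115] j [-0.2   0.23  1.63 -0.    1.29 -0.27] F [-9.5  0.   7.5] w 0.202 t 8.25
handle 3454 (np.float64(255.0), np.float64(277.0)) [ 0.6574 -0.0589  0.1436] fx mean 0.6513 lo 0.6413 hi 0.6612 ((0.6626101732254028, -0.09859713166952133), (0.0436280220746994, 0.24181845784187317), 7.19584846496582)
plate 709 (np.float64(255.0), np.float64(188.0)) [ 0.6552 -0.03    0.0931] fx mean 0.6513 lo 0.6456 hi 0.6589 ((0.6545093655586243, -0.027110937982797623), (0.01288450788706541, 0.09766639769077301), 9.146827697753906)
tab none
clip 515 (np.float64(137.0), np.float64(274.0)) [ 0.557  -0.1329  0.0478] fx mean 0.5458 lo 0.5388 hi 0.5512 ((0.5736013650894165, -0.0994827151298523), (0.1231941431760788, 0.02664785459637642), 62.44134521484375)
handle 77 (np.float64(239.0), np.float64(197.0)) [ 0.672  -0.0763  0.1499] fx mean 0.6646 lo 0.6406 hi 0.6737 ((0.9744924306869507, -0.2866826355457306), (0.03339218348264694, 0.8000757694244385), 54.52226257324219)
plate 123 (np.float64(241.0), np.float64(214.0)) [ 0.6597 -0.0604  0.0865] fx mean 0.6535 lo 0.6355 hi 0.6577 ((0.6461906433105469, -0.03175128251314163), (0.03346311300992966, 0.14562372863292694), 25.73924446105957)
tab 28 (np.float64(220.0), np.float64(236.0)) [ 0.6567 -0.1173  0.045 ] fx mean 0.6464 lo 0.6224 hi 0.6538 ((0.653491199016571, -0.11452386528253555), (0.02490234375, 0.04345608502626419), 57.08816909790039)
clip 69 (np.float64(193.0), np.float64(218.0)) [ 0.5559 -0.1336  0.0394] fx mean 0.5446 lo 0.5116 hi 0.5517 ((0.5491154789924622, -0.12917418777942657), (0.03501255065202713, 0.05257723480463028), 51.372528076171875)
```

play_rows(plan=[[0, -6, 0, 0, 1], [0, -18, 0, 0, 1], [0, -30, 0, 0, 1], [0, -43, 0, 0, 1], [0, -55, 0, 0, 1], [0, -65, 0, 0, 1], [0, -75, 0, 0, 1], [0, -80, 0, 0, 1]])

```text
time: 9.35
tool_pos: [0.5794, -0.0641, 0.1115]
tool_rot: [0.519, 0.483, 0.515, -0.481]
contact_force: [9.7, -2.2, -2.5]
gripper_width: 0.202
```

play_rows(plan=[[0, -8, 0, 0, 1], [0, -16, 0, 0, 1], [0, -22, 0, 0, 1], [0, -25, 0, 0, 1], [0, -25, 0, 0, 1], [0, -25, 0, 0, 1]])

```text
time: 10.1
tool_pos: [0.5549, -0.066, 0.1115]
tool_rot: [0.519, 0.483, 0.515, -0.481]
contact_force: [9.6, -1.9, -2.5]
gripper_width: 0.206
```

```bash
python3 -c "
from h import *
delta([.6556,-.0582,.1115],4.2)
w=grab('wrist','w7');t=grab('top','top7');s=grab('scene','sc7')
c=[cv2.resize(w['img'],(400,300)),cv2.resize(t['img'][170:270,250:383],(400,300),interpolation=2)],[cv2.resize(s['img'][170:260,160:280],(400,300),interpolation=2),cv2.resize(s['img'],(400,300))]
cv2.imwrite('pics/v7.png',np.vstack([np.hstack(r) for r in c])[:,:,::-1])";python3 n.py w7 top7
```

```text
d mm [  0.7 101.   -0.7] turn rad -0.003 jaw yaw 4.04 toolx [ 0.006 -0.002 -1.   ] pos [ 0.5549 -0.066   0.1115] j [-0.25 -0.    1.88 -0.    1.26 -0.32] F [ 9.6 -1.9 -2.5] w 0.206 t 10.1
handle 3439 (np.float64(255.0), np.float64(277.0)) [ 0.5564 -0.0665  0.1436] fx mean 0.5500 lo 0.5399 hi 0.5598 ((0.5595096349716187, -0.10633194446563721), (0.043516866862773895, 0.2420557737350464), 4.767858505249023)
plate 711 (np.float64(255.0), np.float64(188.0)) [ 0.5548 -0.0382  0.0914] fx mean 0.5505 lo 0.5449 hi 0.5597 ((0.5537568926811218, -0.03503546491265297), (0.01412895042449236, 0.0979890301823616), 13.380926132202148)
tab none
clip none
handle none
plate 49 (np.float64(274.0), np.float64(231.0)) [ 0.5467 -0.0315  0.1193] fx mean 0.5429 lo 0.5281 hi 0.5507 ((0.5111338496208191, -0.023542582988739014), (0.018315644934773445, 0.09163672477006912), 75.90198516845703)
tab none
clip none
```

View pics/v7.png

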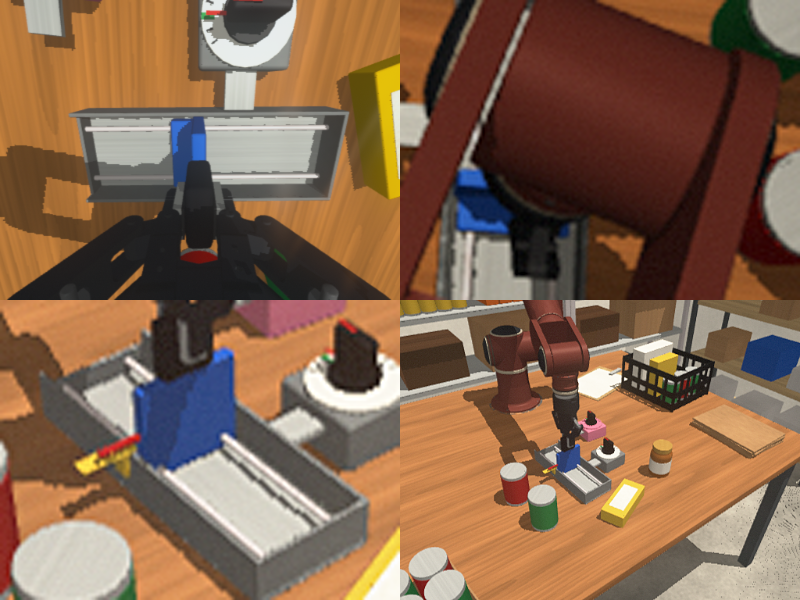

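The tab now sits over the yellow clip in the scene view (scene picture about (195,214)). I'll measure the remaining offset from the scene camera.

```bash
cat > k.py <<'E'
from h import *
import sys
a=np.radians(4.2)
def go(tag,win):
    f=load(tag); hsv=cv2.cvtColor(f['img'],cv2.COLOR_RGB2HSV); H,S,V=[hsv[...,i].astype(int) for i in range(3)]
    for n,m,z in(('tab',((H<8)|(H>172))&(S>150)&(V>80),.054),('clip',(H>20)&(H<32)&(S>150)&(V>80),.046)):
        k=np.zeros_like(m);k[win[0]:win[1],win[2]:win[3]]=1; vs,us=np.nonzero(m&k)
        q=np.array([onz(f,u,v,z) for u,v in zip(us,vs)]);
        if len(q)<3: print(tag,n,len(q)); continue
        fx=q[:,0]*np.cos(a)+q[:,1]*np.sin(a); fy=-q[:,0]*np.sin(a)+q[:,1]*np.cos(a)
        print(tag,n,len(q),'fx %.4f'%fx.mean(),np.percentile(fx,[2,50,98]).round(4),'fy',np.percentile(fy,[2,98]).round(4))
        b=np.floor(fy/.008).astype(int)
        print('   ',[(round(i*.008+.004,3),round(fx[b==i].min(),4),round(fx[b==i].max(),4),(b==i).sum()) for i in np.unique(b)])
go('top0',(175,250,308,340))
go('sc0',(205,245,180,229))
go('sc7',(200,235,175,206))
E
python3 k.py
```

```text
top0 tab 39 fx 0.6503 [0.6477 0.6504 0.6532] fy [-0.1838 -0.1542]
    [(np.float64(-0.18), np.float64(0.6482), np.float64(0.6529), np.int64(11)), (np.float64(-0.172), np.float64(0.6476), np.float64(0.6524), np.int64(12)), (np.float64(-0.164), np.float64(0.6491), np.float64(0.6517), np.int64(8)), (np.float64(-0.156), np.float64(0.6486), np.float64(0.6533), np.int64(8))]
top0 clip 140 fx 0.5427 [0.5365 0.5427 0.5494] fy [-0.1958 -0.1529]
    [(np.float64(-0.196), np.float64(0.5378), np.float64(0.5485), np.int64(15)), (np.float64(-0.188), np.float64(0.5371), np.float64(0.548), np.int64(24)), (np.float64(-0.18), np.float64(0.5365), np.float64(0.549), np.int64(25)), (np.float64(-0.172), np.float64(0.5361), np.float64(0.5488), np.int64(26)), (np.float64(-0.164), np.float64(0.5374), np.float64(0.5484), np.int64(20)), (np.float64(-0.156), np.float64(0.5369), np.float64(0.5498), np.int64(27)), (np.float64(-0.148), np.float64(0.5367), np.float64(0.543), np.int64(3))]
sc0 tab 36 fx 0.6496 [0.6458 0.6495 0.6534] fy [-0.1844 -0.1516]
    [(np.float64(-0.188), np.float64(0.6502), np.float64(0.6502
[... 1406 characters left out ...]
at64(0.5524), np.int64(6)), (np.float64(-0.148), np.float64(0.5475), np.float64(0.5475), np.int64(1))]
sc7 clip 69 fx 0.5517 [0.5384 0.5508 0.5704] fy [-0.2012 -0.159 ]
    [(np.float64(-0.204), np.float64(0.5435), np.float64(0.5529), np.int64(3)), (np.float64(-0.196), np.float64(0.5372), np.float64(0.5528), np.int64(14)), (np.float64(-0.188), np.float64(0.5385), np.float64(0.5527), np.int64(14)), (np.float64(-0.18), np.float64(0.5384), np.float64(0.5725), np.int64(14)), (np.float64(-0.172), np.float64(0.5491), np.float64(0.5694), np.int64(16)), (np.float64(-0.164), np.float64(0.549), np.float64(0.5569), np.int64(6)), (np.float64(-0.156), np.float64(0.5488), np.float64(0.5504), np.int64(2))]
```

Travel so far is 100.6 mm. The top camera says 107.5 mm is needed and the scene camera 105.6 mm, so I draw 6 mm more.

play_rows(plan=[[0, -2, 0, 0, 1], [0, -4, 0, 0, 1], [0, -6, 0, 0, 1], [0, -6, 0, 0, 1], [0, -6, 0, 0, 1], [0, -6, 0, 0, 1], [0, -6, 0, 0, 1], [0, -6, 0, 0, 1]])

```text
time: 11.25
tool_pos: [0.549, -0.0665, 0.1115]
tool_rot: [0.519, 0.483, 0.515, -0.481]
contact_force: [10.4, -1.7, -2.4]
gripper_width: 0.202
```

```bash
sed -i '/^go(/d' k.py; echo "go('sc8',(200,235,170,206))">>k.py; python3 -c "
from h import *
delta([.6556,-.0582,.1115],4.2)
s=grab('scene','sc8');w=grab('wrist','w8');c=s['img']
cv2.imwrite('pics/v8.png',np.hstack([cv2.resize(c[165:255,160:280],(400,300),interpolation=2),cv2.resize(w['img'],(400,300))])[:,:,::-1])
a=load('sc0')['img'];
for n,(u0,v0,u1,v1) in dict(tins=(125,205,205,300),jarcarton=(255,175,355,290)).items(): print(n,(cv2.absdiff(a,c)[v0:v1,u0:u1].max(2)>60).mean())
";python3 k.py
```

```text
d mm [  0.7 106.9  -0.7] turn rad -0.003 jaw yaw 4.03 toolx [ 0.007 -0.002 -1.   ] pos [ 0.549  -0.0665  0.1115] j [-0.26 -0.02  1.89 -0.    1.26 -0.33] F [10.4 -1.7 -2.4] w 0.202 t 11.25
tins 0.07131578947368421
jarcarton 0.008608695652173913
sc8 tab 31 fx 0.5430 [0.5387 0.5432 0.5467] fy [-0.1851 -0.1526]
    [(np.float64(-0.188), np.float64(0.5405), np.float64(0.5452), np.int64(3)), (np.float64(-0.18), np.float64(0.5388), np.float64(0.5468), np.int64(8)), (np.float64(-0.172), np.float64(0.5386), np.float64(0.5464), np.int64(7)), (np.float64(-0.164), np.float64(0.5398), np.float64(0.5463), np.int64(7)), (np.float64(-0.156), np.float64(0.5411), np.float64(0.5461), np.int64(6))]
sc8 clip 83 fx 0.5502 [0.5386 0.5488 0.57  ] fy [-0.2011 -0.1574]
    [(np.float64(-0.204), np.float64(0.5435), np.float64(0.5529), np.int64(3)), (np.float64(-0.196), np.float64(0.5372), np.float64(0.5528), np.int64(14)), (np.float64(-0.188), np.float64(0.5385), np.float64(0.5527), np.int64(14)), (np.float64(-0.18), np.float64(0.543), np.float64(0.5725), np.int64(17)), (np.float64(-0.172), np.float64(0.5428), np.float64(0.5694), np.int64(21)), (np.float64(-0.164), np.float64(0.5427), np.float64(0.5522), np.int64(9)), (np.float64(-0.156), np.float64(0.5425), np.float64(0.5504), np.int64(5))]
```

View pics/v8.png

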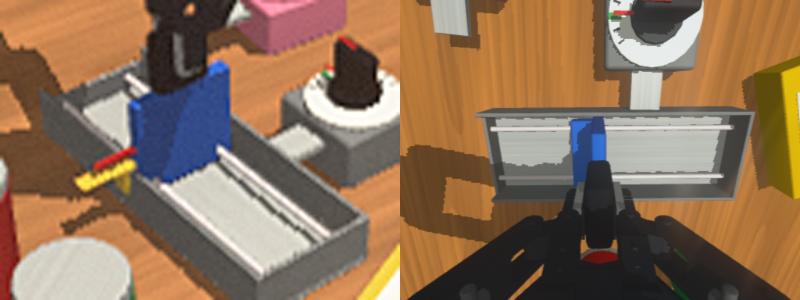

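```bash
python3 -c "
from h import *
print(manip.job_done());s=manip.state();print(s['time'],s['tool_pos'],s['contact_force'],s['gripper_width'])"
```

```text
the job is handed in; nothing more can be done
None
the job is handed in; nothing more can be done
```

I turned the tally knob to zero with the follower still home. Then I gripped the black handle and drew the follower back about 107 mm. I handed the job in at about 11.3 s with the gripper still holding it; no verdict came back, and the state could not be read after hand-in.

- **Tally knob:** I turned it about 0.51 rad anticlockwise. After release, the bar measured 3.75° and the box about 4.0°, and the pointer covered the green mark.
- **Follower:** in the last scene picture the tab was at 0.543 m along the feeder. The clip's middle measured 0.543 m from the top camera and about 0.544 m from the scene camera, so the tab is within about 1.5 mm.
- **Disagreements:** the two cameras differed by about 2 mm on the travel needed (107.5 and 105.6 mm), so I went to about the middle. The wrist and top cameras differed by 2 to 4 mm on absolute position.
- **Grip:** the jaws were closed on the handle, and the force sensor read about 10 N along the pull. The finger force itself is not measured.
- **Bystanders:** I didn't measure how far anything had moved. About 1% of pixels changed around the jar and carton, and about 7% around the tins. The tin area also takes in the moved tab and the arm's shadow, and the arm never came near the tins.

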